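# Pack the cheese crate flush and slide its lid shut

### The arm

A 6-joint arm with a two-finger parallel gripper is mounted at the origin on a cart in front of the work surface, level with it; the furniture and walls round the work are solid. World frame = base frame: x ahead of the robot, y to its left, z up, the work surface at z = 0. Lengths are in mm, angles in rad, forces in N, time in s.
With the tool pointing down it reaches from about 325 to 775 mm from the base axis. Payload 5.5 kg.
Tool frame: the origin (TCP) lies midway between the tips of the shut fingers; the grasp point (between the pads) lies 19 mm behind it; z points along the fingers, y is the line along which they close (so a half turn about z gives the same grasp; the last joint's range is limited). The gripper opens to 88 mm and grips with 3 to 60 N. Pads are 20 mm wide; open, the fingers measure 115 mm over their backs; the gripper's body (75 mm by 178 mm) begins 61 mm behind the grasp point.
Start: joints at [-1.398, 0.091, 1.231, -0, 1.82, -0.057], TCP at [136.668, -584.242, 222.631] pointing down, gripper open.
Joint ranges: [-2.87, 2.87], [-0.86, 2.18], [0.17, 2.46], [-1.51, 4.65], [0.06, 2.69], [-2.65, 2.65]. Speed limits (rad/s): [2.57, 2.57, 3.01, 3.14, 3.14, 3.14].

### API

Orientations are given as [roll, pitch, yaw] about the fixed x, y, z axes, in that order (R = Rz(yaw) Ry(pitch) Rx(roll)).
In Python, from plant import status, viewer, ticket, trace, spot_point gives the robot as it stands.
- The arm moves only by the shell command python3 -m crank 'ROWS' [FORCE]. ROWS is JSON, a list of rows, each a list of 7 numbers: the shift along the world's x, y, z scaled (see below), then the turn, a rotation vector about the world's x, y, z scaled (see below), then the opening, from -1 (shut) to 1 (fully open). In form: [[dx, dy, dz, wx, wy, wz, claw], ...]. A call has 1 to 12 rows; each row shifts and turns the commanded pose from where the row before left it; what a row does not reach is not made up. The controller multiplies each number of a shift by 20 mm and each number of a turn by 45 degrees. A row lasts 1/12 s, in which the tool goes at most 41.7 mm and 7.16 degrees, less where a joint would pass 70% of its speed; a pose out of reach is approached as far as the arm can. A call with a number of a shift or a turn outside -1 to 1 is refused whole. A call with a gripper value outside its range is refused whole. The fingers move at their own pace and stop on an object; FORCE is the grip in N (left out, the last holds). Time passes only in rows, so rows that do not move let the fingers close. It gives the time, the measured TCP pose, the force, the opening and the grip force at its end, in the units of the state.
- status.state(): the state, without advancing time (a new reading comes with each control period).
- viewer.camera(name): name is "scene" or "top"; returns the picture (400x640x3 uint8, red, green, blue); there is no depth.
- viewer.calibration(name): a dict with "intrinsics" (3x3 intrinsics, pixels), "R" (3x3) and "t" (3): a world point X has camera coordinates R X + t. Camera axes: x right, y down, z forward; pixel columns grow to the right and rows downward; lengths in mm; the calibration is good to about 2 mm. A picture is of the moment at which its call begins. calibration takes no time and is no camera call.
- ticket.job_done(): hands the job in; it is judged then, once.
Trained networks look in the newest picture that a camera, given by its name, has taken for a name from the list of things; names that differ only in an ending like _2 or _b are one class to them, and where a whole thing is asked for, a point or a joint stands for the part that bears it (a point fixed in the world has none). Each returns a list of dicts, best first, with "conf" (0 to 1); they miss things now and then, are a little off and sometimes report something else, mostly with a low value. They report only what shows in the picture. A call takes as long as a camera call.
- trace(camera, label): "pixels" (400x640 bool, what is visible of it).
- spot_point(camera, label): "at" ([x, y, z] in mm, in world coordinates, good to about 4 mm: a listed point, or the origin of a listed thing).
The state is a dict: "time_s": time; "qpos": joint angles; "dq": joint speeds; "effort": joint torques, N m; "tool_pos": TCP position; "eef_rot": TCP orientation; "wrist_force": force on the tool from outside, world axes, zero at the start; "wrist_torque": the same for the moment, N m; "grip_width": finger opening in mm; "finger_force": force on a finger pad.
Only numpy, scipy, OpenCV 4.12 (cv2) and the standard library are available. Lean on these libraries where they do the work, as an engineer would, in place of code of your own. Each camera call takes 0.05 s, during which the arm holds its last target. There are 200 camera calls.

### The job

Put the cheese brick that stands by itself on the left of the counter into the empty compartment of the wooden crate, and press all three bricks gently down until they sit on the crate's floor and none stands above the rim, without crushing them. Then slide the lid fully shut over them; if it meets a brick that stands up, do not force it but press that brick down. Leave the other things on the counter where they are.

Things in the scene. Friction and masses are not known exactly. Their poses are not given: they have to be found in the camera images.
- crate: Fixed light-wood crate, origin under its centre on the counter, x across, y along its row of 3 compartments, z up. Inner floor at z = 8 mm, rim (tops of the 10 mm end walls, at y = +-98.5 mm) at z = 42 mm. The side walls stand at x = -50 to -39 and 47 to 58 mm, tops at 52.5 mm, hold the lid's grooves and run on as two rails to y = -345 mm, which carry the open lid.
- seat_0 (a point): centre of the floor of the compartment at crate y = -64 mm. Each compartment is 59 mm along y; 5 mm dividers, tops at z = 26 mm, part them. A brick lies with its 72 mm across (along x). Seated, its highest point is 32 mm over this point, 2 mm under the rim, and its centre 16 mm over it.
- seat_1 (a point): the same for the middle compartment (crate y = 0). In each, a brick is pinched along x between a fixed pad (face at x = -36 mm) and a sprung cheek at the +x side (2 to 3.5 N). Both slope outward at the top to a mouth about 78 mm wide, so a brick can be started from above but does not drop in: it stays where it is left and needs about 5 to 15 N to go down.
- seat_2 (a point): the same for the compartment at crate y = +64 mm
- liner: thin paper sheet (56 x 48 mm, under 1 mm thick, fixed) on the floor of the one empty compartment; origin at that compartment's centre on the floor, axes like the crate's
- brick_a_mid (a point): white-mould cheese brick, 72 x 54 x 32 mm, uneven top, upright sides, about 0.14 kg; this point is its centre, 16 mm over its underside. Its 72 mm sides lie along its x turned by +0.036 rad about z; it is gripped across its 54 mm. It starts in a compartment of the crate, standing too high by an unknown amount up to about 14 mm.
- brick_b_mid (a point): white-mould cheese brick, 72 x 54 x 32 mm, uneven top, upright sides, about 0.14 kg; this point is its centre, 16 mm over its underside. Its 72 mm sides lie along its x turned by +0.036 rad about z; it is gripped across its 54 mm. It starts in another compartment of the crate, standing too high by up to about 14 mm.
- brick_c_mid (a point): white-mould cheese brick, 72 x 54 x 32 mm, uneven top, upright sides, about 0.14 kg; this point is its centre, 16 mm over its underside. Its 72 mm sides lie along its x turned by +0.036 rad about z; it is gripped across its 54 mm. It starts by itself on the counter to the left; gripped weakly near its top it can pivot in the fingers.
- lid_slide (a joint): opening of the crate's lid in m: 0 = shut, grows as it slides towards the crate's -y, at most 0.236. It moves stiffly (about 2 N) and stays where it is left; a brick standing over the rim stops it.
- lid: the lid, a wooden plate 207 mm along y, 96 across, 5 thick, top face at 47.5 mm; this frame is the crate's shifted along -y by the opening; the plate's leading edge is at its y = 103.5 mm. Shut, it covers the crate exactly.
- lid_bar (a point): centre of the dark wooden bar across the lid's top, 70 mm along x, 16 mm along y, from 47.5 to 65.5 mm over the counter; it may be pushed by its faces towards +-y. At crate x = 4, y = 50 mm minus the opening.
- drum_1: bystander: small round yellow cheese drum, 68 mm across, 46 high, on the left of the counter mm; leave it alone; origin under its centre
- drum_2: bystander: another such drum beside it, 68 across, 46 high mm; leave it alone; origin under its centre
- pick_cup: bystander: grey cup of picks, 67 mm across, 106 high, behind the crate's rails mm; leave it alone; origin under its centre
- cheese_plane: bystander: flat cheese plane, 215 x 74 x 18, lying at the left front mm; leave it alone; origin under its centre
- bench_scraper: bystander: bench scraper, 102 x 123 x 16, lying at the left front mm; leave it alone; origin under its centre
- round_box: bystander: round wooden box, 113 mm across, 36 high, at the back right mm; leave it alone; origin under its centre
- brick_a: the brick of point brick_a_mid; origin at the centre of its underside
- brick_b: the brick of point brick_b_mid; origin at the centre of its underside
- brick_c: the brick of point brick_c_mid; origin at the centre of its underside

How it is judged:
By the outcome, as a careful person would: the job done as asked, in the order asked, and still so for the second after the job is handed in, with the robot touching nothing.
It also fails if it takes over 72 s, if anything falls off the work surface, if the arm or the gripper's body presses on something with over 40 N, if the wrist force passes 120 N, or if a joint passes its speed limit or range.

## Working session

There is one attempt and no reset: what is moved stays moved. The work goes in short steps, Python scripts to look and compute and a shell command to move; the robot and the scene stay as the last step left them, time stands still between calls to the robot, and variables do not carry over. Pictures are saved under pics/ and viewed, at most 10 in all, crops included, and the job is handed in when it is done.

```bash
mkdir -p pics; cat > h.py <<'E'
import numpy as np, cv2
from plant import status, viewer, ticket, trace, spot_point
def snap(cam,name):
    im=viewer.camera(cam); cv2.imwrite(f'pics/{name}.png',im[:,:,::-1]); return im
def proj(cam,X):
    c=viewer.calibration(cam); p=np.array(c["intrinsics"])@(np.array(c["R"])@np.array(X,float)+np.array(c["t"])); return p[:2]/p[2]
def unproj(cam,uv,z):
    c=viewer.calibration(cam); K=np.array(c["intrinsics"]);R=np.array(c["R"]);t=np.array(c["t"])
    d=R.T@np.linalg.inv(K)@np.array([uv[0],uv[1],1.]); o=-R.T@t
    return o+d*(z-o[2])/d[2]
E
python3 - <<'E'
from h import *
snap('top','top0'); snap('scene','sc0')
for l in ['crate','brick_c_mid','lid_bar','liner','seat_0','seat_1','seat_2']:
    for c in ['top','scene']:
        print(l,c,[(np.round(d['at']).tolist(),round(d['conf'],2)) for d in spot_point(c,l)])
s=status.state();print(s['time_s'],s['tool_pos'],s['eef_rot'],s['grip_width'],s['wrist_force'])
E
```

```text
crate top [([560.0, -159.0, 2.0], 0.64)]
crate scene [([562.0, -157.0, 2.0], 0.87)]
brick_c_mid top [([505.0, 301.0, 18.0], 0.6)]
brick_c_mid scene [([506.0, 301.0, 19.0], 0.55)]
lid_bar top [([491.0, -327.0, 58.0], 0.65), ([588.0, -100.0, 7.0], 0.44), ([534.0, -214.0, 15.0], 0.29)]
lid_bar scene [([492.0, -328.0, 53.0], 0.65), ([658.0, -359.0, 1.0], 0.44)]
liner top [([587.0, -99.0, 2.0], 0.79), ([471.0, -370.0, -2.0], 0.51)]
liner scene []
seat_0 top [([537.0, -215.0, 8.0], 0.83), ([562.0, -156.0, 9.0], 0.77), ([585.0, -98.0, 8.0], 0.7), ([586.0, -101.0, 10.0], 0.66)]
seat_0 scene [([588.0, -96.0, 8.0], 0.74), ([562.0, -156.0, 2.0], 0.58)]
seat_1 top [([537.0, -215.0, 8.0], 0.83), ([562.0, -156.0, 9.0], 0.77), ([585.0, -98.0, 8.0], 0.7), ([586.0, -101.0, 10.0], 0.66)]
seat_1 scene [([588.0, -96.0, 8.0], 0.74), ([562.0, -156.0, 2.0], 0.58)]
seat_2 top [([537.0, -215.0, 8.0], 0.83), ([562.0, -156.0, 9.0], 0.77), ([585.0, -98.0, 8.0], 0.7), ([586.0, -101.0, 10.0], 0.66)]
seat_2 scene [([588.0, -96.0, 8.0], 0.74), ([562.0, -156.0, 2.0], 0.58)]
0.8 [ 136.65915024 -584.25395025  222.66823108] [3.14153130e+00 1.62750600e-05 2.29800802e-01] 87.64465070473503 [-0.07733784 -0.56296002  0.66140129]
```

View pics/top0.png

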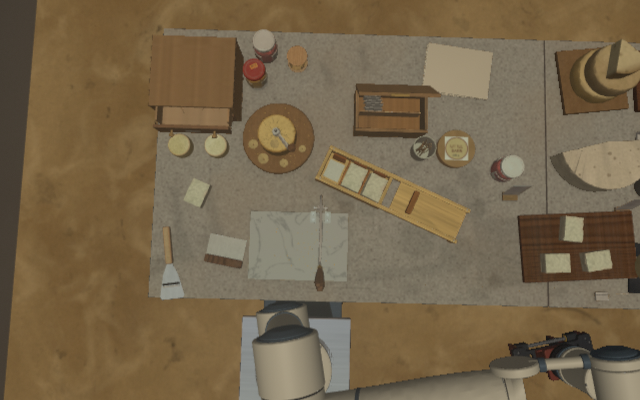

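View pics/sc0.png

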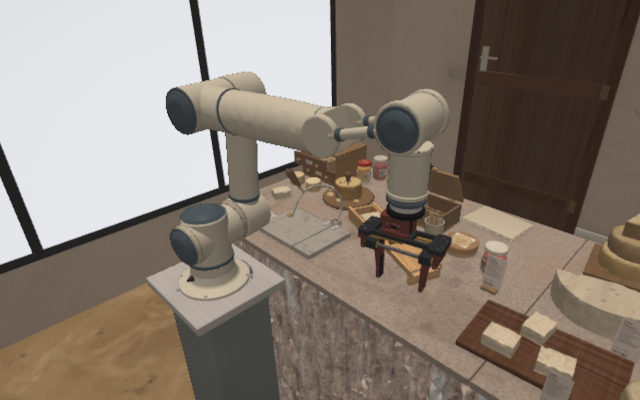

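The top view shows the crate from (325,150) to (468,240). Its empty compartment is at the left (+y) end, (337,165). Brick c is at (197,193), the drums at (180,145) and (216,145), and a tall wire cutter stands near (320,215).

```bash
python3 - <<'E'
from h import *
im=snap('top','top1')
m=[d for d in trace('top','brick_c')]
for d in m:
    p=d['pixels'].astype(np.uint8); ys,xs=np.nonzero(p); print(d['conf'],p.sum(),xs.mean(),ys.mean())
    if p.sum()<50: continue
    X=np.array([unproj('top',(x,y),28)[:2] for x,y in zip(xs,ys)],np.float32)
    print(cv2.minAreaRect(X), X.mean(0))
    b=cv2.boxPoints(cv2.minAreaRect(X)); print(b.round().tolist())
for d in trace('top','crate'):
    p=d['pixels'].astype(np.uint8); ys,xs=np.nonzero(p)
    X=np.array([unproj('top',(x,y),45)[:2] for x,y in zip(xs,ys)],np.float32); print('crate',d['conf'],cv2.minAreaRect(X))
print('cam',unproj('top',(320,200),0),[ -np.array(viewer.calibration('top')['R']).T@viewer.calibration('top')['t']])
a=cv2.resize(im[130:260,300:490],None,fx=4,fy=4,interpolation=cv2.INTER_CUBIC)
cv2.imwrite('pics/crop1.png',a[:,:,::-1])
a=cv2.resize(im[120:230,150:260],None,fx=5,fy=5,interpolation=cv2.INTER_CUBIC)
cv2.imwrite('pics/crop2.png',a[:,:,::-1])
for l in ['drum_1','brick_a_mid']:
    print(l,[(np.round(d['at']).tolist(),round(d['conf'],2)) for d in spot_point('top',l)])
E
```

```text
0.9 472 197.83474576271186 191.8135593220339
((508.8024597167969, 299.09967041015625), (60.68067932128906, 70.62834167480469), 68.40506744384766) [509.36627 298.79263]
[[465.0, 284.0], [530.0, 258.0], [553.0, 314.0], [487.0, 340.0]]
0.84 499 373.60721442885773 186.75150300601203
((539.8479614257812, -217.4737548828125), (60.24925231933594, 74.97881317138672), 66.67755889892578) [ 539.0194  -217.62341]
[[493.0, -230.0], [562.0, -260.0], [586.0, -205.0], [517.0, -175.0]]
0.66 442 353.68325791855204 176.9389140271493
((566.3906860351562, -157.5994415283203), (52.87616729736328, 76.15264129638672), 64.78607940673828) [ 566.53723 -158.13104]
[[521.0, -165.0], [590.0, -198.0], [612.0, -150.0], [543.0, -117.0]]
0.45 322 333.9472049689441 169.45652173913044
((586.5072021484375, -99.65489959716797), (50.605690002441406, 60.50101089477539), 73.05508422851562) [587.16986 -99.2058 ]
[[550.0, -115.0], [608.0, -133.0], [623.0, -84.0], [565.0, -67.0]]Traceback (most recent call last):
  File "<stdin>", line 12, in <module>
  File "h.py", line 8, in unproj
    c=viewer.calibration(cam); K=np.array(c["intrinsics"]);R=np.array(c["R"]);t=np.array(c["t"])
ValueError: time passes only in moves, steps and waits
```

```bash
cat > h.py <<'E'
import numpy as np, cv2
from plant import status, viewer, ticket, trace, spot_point
_c={}
def cal(cam):
    if cam not in _c:
        c=viewer.calibration(cam); _c[cam]=[np.array(c[k],float) for k in ("intrinsics","R","t")]
    return _c[cam]
def snap(cam,name):
    im=viewer.camera(cam); cv2.imwrite(f'pics/{name}.png',im[:,:,::-1]); return im
def proj(cam,X):
    K,R,t=cal(cam); p=K@(R@np.array(X,float)+t); return p[:2]/p[2]
def unproj(cam,uv,z):
    K,R,t=cal(cam)
    d=R.T@np.linalg.inv(K)@np.array([uv[0],uv[1],1.]); o=-R.T@t
    return o+d*(z-o[2])/d[2]
E
python3 - <<'E'
from h import *
im=cv2.imread('pics/top1.png')
K,R,t=cal('top'); print('cam',-R.T@t)
for d in trace('top','crate')[:1]:
    p=d['pixels'].astype(np.uint8); ys,xs=np.nonzero(p)
    X=np.array([unproj('top',(x,y),48)[:2] for x,y in zip(xs,ys)],np.float32); r=cv2.minAreaRect(X);print('crate',d['conf'],r,cv2.boxPoints(r).round().tolist())
# overlay hypothesised crate
a=cv2.resize(im[130:260,300:490],None,fx=4,fy=4,interpolation=cv2.INTER_CUBIC)
th=-0.40;c,s=np.cos(th),np.sin(th);o=np.array([561,-157.5])
for (x0,x1,y0,y1,z) in [(-50,58,-345,103.5,52.5),(-39,47,-93.5,93.5,42)]:
    P=[proj('top',[o[0]+c*x-s*y,o[1]+s*x+c*y,z]) for x,y in [(x0,y0),(x1,y0),(x1,y1),(x0,y1)]]
    P=((np.array(P)-[300,130]+.5)*4).round().astype(int); cv2.polylines(a,[P],True,(0,0,255),1)
cv2.imwrite('pics/crop1.png',a)
th=-0.377;c,s=np.cos(th),np.sin(th);o=np.array([508,300.])
b=cv2.resize(im[130:230,150:260],None,fx=5,fy=5,interpolation=cv2.INTER_CUBIC)
P=[proj('top',[o[0]+c*x-s*y,o[1]+s*x+c*y,32]) for x,y in [(-36,-27),(36,-27),(36,27),(-36,27)]]
P=((np.array(P)-[150,130]+.5)*5).round().astype(int); cv2.polylines(b,[P],True,(0,0,255),1)
cv2.imwrite('pics/crop2.png',b)
print([(np.round(d['at']).tolist(),round(d['conf'],2)) for d in spot_point('top','drum_1')])
E
```

```text
cam [ 378.76486188  -49.17078764 1388.20166175]
crate 0.94 ((516.66943359375, -269.5868225097656), (446.17596435546875, 114.96199798583984), 66.57597351074219) [[375.0, -451.0], [481.0, -497.0], [658.0, -88.0], [553.0, -42.0]]
[([644.0, 357.0, 3.0], 0.82), ([651.0, 250.0, -3.0], 0.56)]
```

View pics/crop1.png

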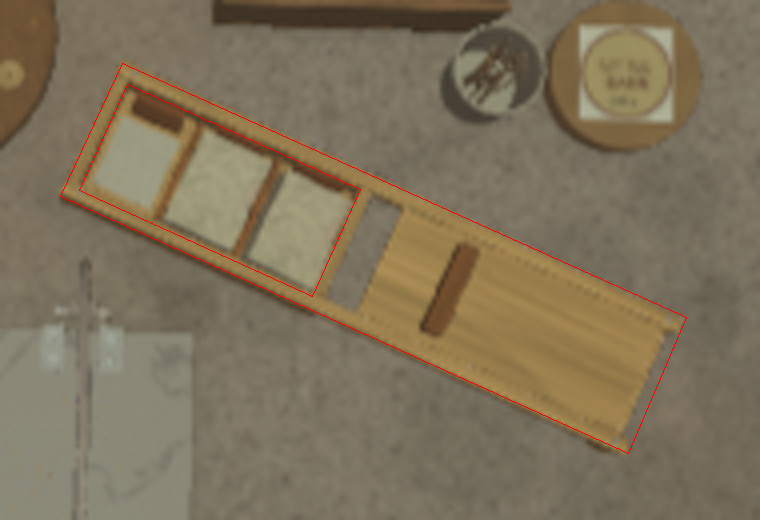

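View pics/crop2.png

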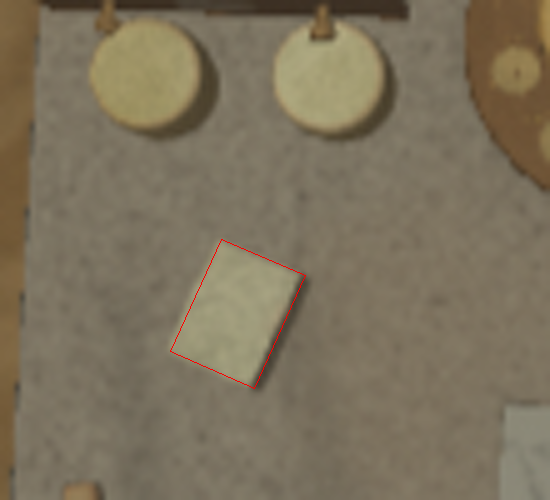

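The overlays match: crate at (561,-157.5) with yaw -0.40, and brick c at (508,300) with yaw -0.377. I'll press the two bricks in the crate first. The neighbour of the empty compartment has to be low so the fingers clear it.

```bash
python3 -m crank '[[1,0.92,0,0,0,-0.15,-0.55],[1,0.92,0,0,0,-0.15,-0.55],[1,0.92,0,0,0,-0.15,-0.55],[1,0.92,0,0,0,-0.15,-0.55],[1,0.92,0,0,0,-0.15,-0.55],[1,0.92,0,0,0,-0.052,-0.55],[1,0.92,0,0,0,0,-0.55],[1,0.92,0,0,0,0,-0.55],[1,0.92,0,0,0,0,-0.55],[1,0.92,0,0,0,0,-0.55],[1,0.92,-0.4,0,0,0,-0.55],[1,0.92,-0.4,0,0,0,-0.55]]' 20
python3 -m crank '[[1,0.92,-0.8,0,0,0,-0.55],[1,0.92,-0.8,0,0,0,-0.55],[1,0.92,-0.8,0,0,0,-0.55],[1,0.92,-0.8,0,0,0,-0.55],[1,0.92,-0.8,0,0,0,-0.55],[1,0.92,-0.8,0,0,0,-0.55],[1,0.92,-0.8,0,0,0,-0.55],[1,0.92,-0.8,0,0,0,-0.55],[0,0,0,0,0,0,-0.55]]'
python3 -c "
from h import *
print(status.state())"
```

```text
time_s: 2.05
tool_pos: [377.7, -362.6, 207.2]
eef_rot: [3.141, -0.002, -0.4]
wrist_force: [-0.6, -0.7, 0.2]
grip_width: 20.1
finger_force: 0.0
time_s: 2.8
tool_pos: [537.5, -212.0, 74.3]
eef_rot: [-3.139, 0.006, -0.396]
wrist_force: [-0.4, 0.1, 0.3]
grip_width: 20.1
finger_force: 0.0
{'time_s': 2.8, 'qpos': array([-0.43584697,  0.05848319,  1.52773517,  0.00202731,  1.56096569,
        1.53114789]), 'dq': array([-0.05675927, -0.04061589, -0.01253548, -0.04255937,  0.05726108,
       -0.06673857]), 'effort': array([  0.86667705, -44.93634939, -43.3991611 ,   0.1189993 ,
        -0.67400157,   0.5480166 ]), 'tool_pos': array([ 537.49732788, -212.03400375,   74.32382178]), 'eef_rot': array([-3.13934551,  0.00550667, -0.39621794]), 'wrist_force': array([-0.3916165 ,  0.11411143,  0.2611899 ]), 'wrist_torque': array([0.0543946 , 0.0107932 , 0.03399589]), 'finger_force': 0.0, 'grip_width': 20.11558681590388}
```

```bash
python3 -m crank '[[0,0,-0.6,0,0,0,-0.55],[0,0,-0.5,0,0,0,-0.55],[0,0,-0.1,0,0,0,-0.55],[0,0,-0.1,0,0,0,-0.55],[0,0,-0.1,0,0,0,-0.55],[0,0,0,0,0,0,-0.55]]'
python3 -m crank '[[0,0,-0.1,0,0,0,-0.55],[0,0,-0.1,0,0,0,-0.55],[0,0,-0.1,0,0,0,-0.55],[0,0,0,0,0,0,-0.55]]'
```

```text
time_s: 3.3
tool_pos: [536.4, -216.9, 50.9]
eef_rot: [3.142, -0.001, -0.401]
wrist_force: [-0.0, 0.1, -0.4]
grip_width: 19.8
finger_force: 0.0
time_s: 3.63
tool_pos: [537.2, -216.5, 45.0]
eef_rot: [-3.142, -0.002, -0.4]
wrist_force: [0.3, -0.1, 1.1]
grip_width: 19.6
finger_force: 0.5
```

```bash
for i in 1 2; do python3 -m crank '[[0,0,-0.05,0,0,0,-0.55],[0,0,-0.05,0,0,0,-0.55],[0,0,0,0,0,0,-0.55]]' | sed -n '2p;4p'; done
```

```text
tool_pos: [537.4, -216.0, 43.2]
wrist_force: [2.8, 0.7, 3.1]
tool_pos: [537.0, -216.1, 40.7]
wrist_force: [2.4, 1.7, 3.9]
```

```bash
for i in 1 2 3; do python3 -m crank '[[0,0,-0.05,0,0,0,-0.55],[0,0,0,0,0,0,-0.55]]' | sed -n '2p;4p'; done
```

```text
tool_pos: [537.0, -216.1, 40.3]
wrist_force: [1.8, 2.0, 7.5]
tool_pos: [537.1, -216.1, 40.3]
wrist_force: [1.1, 4.5, 11.4]
tool_pos: [537.1, -216.1, 40.2]
wrist_force: [-1.5, 4.3, 15.1]
```

Seat_0's brick is down: tip z 40.2, and the force rises with no further travel. The middle brick is next.

```bash
python3 -m crank '[[0,0,0.8,0,0,0,-0.55],[0.1,0.2,0.8,0,0,0,-0.55],[0.4,0.9,0,0,0,0,-0.55],[0.4,0.95,0,0,0,0,-0.55],[0.33,0.88,-0.2,0,0,0,-0.55],[0,0,-0.4,0,0,0,-0.55],[0,0,-0.1,0,0,0,-0.55],[0,0,-0.1,0,0,0,-0.55],[0,0,0,0,0,0,-0.55]]'| sed -n '2p;4p'
python3 -m crank '[[0,0,-0.1,0,0,0,-0.55],[0,0,-0.1,0,0,0,-0.55],[0,0,0,0,0,0,-0.55]]'| sed -n '2p;4p'
```

```text
tool_pos: [560.2, -158.4, 52.5]
wrist_force: [0.6, -0.5, -1.2]
tool_pos: [560.9, -158.3, 49.4]
wrist_force: [0.7, -0.8, 0.6]
```

```bash
for i in 1 2 3 4; do python3 -m crank '[[0,0,-0.05,0,0,0,-0.55],[0,0,-0.05,0,0,0,-0.55],[0,0,0,0,0,0,-0.55]]'| sed -n '2p;4p'; done
```

```text
tool_pos: [561.4, -157.9, 47.7]
wrist_force: [0.1, -0.2, 1.4]
tool_pos: [561.5, -157.7, 45.6]
wrist_force: [0.4, 0.6, 1.4]
tool_pos: [561.5, -157.7, 43.6]
wrist_force: [1.1, -0.7, 1.4]
tool_pos: [561.5, -157.7, 41.6]
wrist_force: [0.7, -0.4, 1.6]
```

```bash
for i in 1 2 3 4; do python3 -m crank '[[0,0,-0.05,0,0,0,-0.55],[0,0,0,0,0,0,-0.55]]'| sed -n '2p;4p'; done
```

```text
tool_pos: [561.6, -157.6, 40.8]
wrist_force: [1.4, 0.4, 2.5]
tool_pos: [561.7, -157.4, 40.4]
wrist_force: [1.3, 1.3, 5.8]
tool_pos: [561.7, -157.5, 40.3]
wrist_force: [-0.4, 1.6, 9.0]
tool_pos: [561.8, -157.5, 40.3]
wrist_force: [-3.7, 3.0, 13.6]
```

Both bricks in the crate are seated. Now for brick c.

```bash
python3 -m crank '[[0,0,1,0,0,0,-0.55],[0,0,1,0,0,0,0],[0,0,1,0,0,0,1],[-0.11,1,0.5,0,0,0.029,1],[-0.11,1,0.5,0,0,0,1],[-0.11,1,0.5,0,0,0,1],[-0.11,1,0.5,0,0,0,1],[-0.11,1,0.5,0,0,0,1],[-0.12,1,0.5,0,0,0,1],[-0.12,1,0.5,0,0,0,1],[-0.12,1,0.5,0,0,0,1],[-0.12,1,0.5,0,0,0,1]]' 15| sed -n '2,4p'
python3 -m crank '[[-0.12,1,0,0,0,0,1],[-0.12,1,0,0,0,0,1],[-0.12,1,0,0,0,0,1],[-0.12,1,0,0,0,0,1],[-0.12,1,0,0,0,0,1],[-0.12,1,0,0,0,0,1],[-0.12,1,-0.2,0,0,0,1],[-0.12,1,-0.4,0,0,0,1],[-0.12,1,-0.6,0,0,0,1],[-0.12,1,-0.6,0,0,0,1],[-0.12,1,-0.6,0,0,0,1],[-0.12,1,-0.6,0,0,0,1]]'| sed -n '2,4p'
python3 -m crank '[[-0.1,0.95,-0.6,0,0,0,1],[-0.1,0.95,-0.6,0,0,0,1],[0,0,-0.8,0,0,0,1],[0,0,0,0,0,0,1],[0,0,0,0,0,0,1]]'
```

```text
tool_pos: [539.6, 23.3, 186.9]
eef_rot: [3.14, 0.003, -0.377]
wrist_force: [0.3, -0.4, -0.0]
tool_pos: [510.8, 262.9, 125.9]
eef_rot: [3.139, 0.002, -0.377]
wrist_force: [0.5, -0.5, -0.6]
time_s: 9.72
tool_pos: [506.6, 299.7, 85.7]
eef_rot: [3.138, 0.003, -0.377]
wrist_force: [0.1, -1.3, 0.8]
grip_width: 87.8
finger_force: 0.0
```

```bash
python3 - <<'E'
from h import *
snap('top','top2');im=snap('scene','sc2')
b=cv2.imread('pics/top2.png')[130:260,290:450]
cv2.imwrite('pics/m.png',np.vstack([cv2.resize(b,(640,520),interpolation=cv2.INTER_CUBIC)]))
E
```

```text
(no output)
```

View pics/m.png

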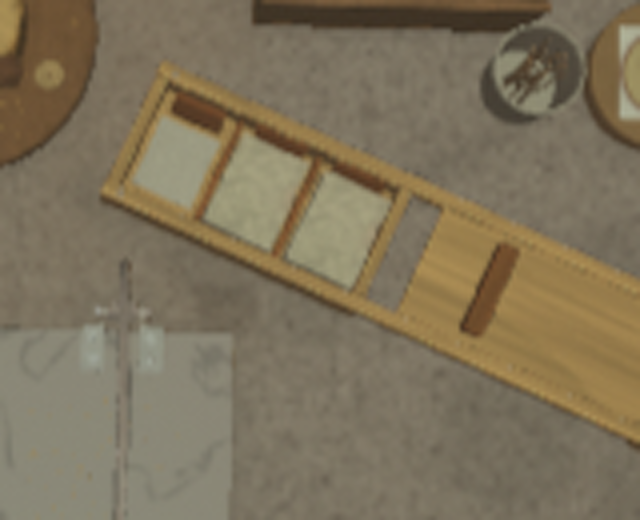

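The crop shows both crate bricks level, with both dividers visible at (215,170) and (297,210), and the left compartment empty. Next is the grasp.

```bash
python3 -m crank '[[0.07,0,-0.9,0,0,0,1],[0,0,-0.9,0,0,0,1],[0,0,-0.8,0,0,0,1],[0,0,-0.5,0,0,0,1],[0,0,-0.3,0,0,0,1],[0,0,0,0,0,0,1],[0,0,0,0,0,0,1]]' 18
python3 -m crank '[[0,0,0,0,0,0,-0.1],[0,0,0,0,0,0,-0.1],[0,0,0,0,0,0,-0.1],[0,0,0,0,0,0,-0.1],[0,0,0,0,0,0,-0.3],[0,0,0,0,0,0,-0.3],[0,0,0,0,0,0,-0.3],[0,0,0,0,0,0,-0.3]]' 18
```

```text
time_s: 10.4
tool_pos: [509.7, 300.3, 20.5]
eef_rot: [-3.141, -0.001, -0.378]
wrist_force: [-0.2, 0.9, 0.6]
grip_width: 87.7
finger_force: 0.0
time_s: 11.07
tool_pos: [509.4, 300.6, 19.9]
eef_rot: [-3.141, -0.0, -0.377]
wrist_force: [0.0, 0.8, -0.6]
grip_width: 54.8
finger_force: 18.0
```

```bash
python3 -m crank '[[0,0,0.3,0,0,0,-0.3],[0,0,0.6,0,0,0,-0.3],[0,0,0.8,0,0,0,-0.3],[0,0,0.9,0,0,0,-0.3],[0,-0.2,0.9,0,0,-0.029,-0.3],[0.1,-0.4,0.9,0,0,0,-0.3],[0.15,-0.6,0.9,0,0,0,-0.3],[0.2,-0.8,0.9,0,0,0,-0.3],[0.2,-1,0.9,0,0,0,-0.3],[0.2,-1,0.5,0,0,0,-0.3],[0.2,-1,0.3,0,0,0,-0.3],[0.2,-1,0.1,0,0,0,-0.3]]'
python3 -m crank '[[0.2,-1,0,0,0,0,-0.3],[0.2,-1,0,0,0,0,-0.3],[0.2,-1,0,0,0,0,-0.3],[0.2,-1,0,0,0,0,-0.3],[0.2,-1,0,0,0,0,-0.3],[0.2,-1,0,0,0,0,-0.3],[0.2,-1,0,0,0,0,-0.3],[0.2,-1,0,0,0,0,-0.3],[0.2,-1,0,0,0,0,-0.3],[0.2,-1,0,0,0,0,-0.3],[0.2,-1,-0.1,0,0,0,-0.3],[0.2,-0.9,-0.3,0,0,0,-0.3]]'
```

```text
time_s: 12.07
tool_pos: [534.8, 179.5, 182.6]
eef_rot: [-3.14, -0.003, -0.4]
wrist_force: [1.3, -0.0, -0.3]
grip_width: 54.5
finger_force: 18.0
time_s: 13.07
tool_pos: [582.7, -59.0, 173.7]
eef_rot: [-3.141, -0.002, -0.4]
wrist_force: [0.2, 1.4, -1.9]
grip_width: 54.8
finger_force: 18.0
```

```bash
python3 -m crank '[[0.1,-0.8,-0.5,0,0,0,-0.3],[0.1,-0.6,-0.8,0,0,0,-0.3],[0,-0.4,-0.9,0,0,0,-0.3],[0,-0.2,-0.9,0,0,0,-0.3],[0,0,-0.8,0,0,0,-0.3],[0,0,-0.5,0,0,0,-0.3],[0,0,-0.3,0,0,0,-0.3],[0,0,0,0,0,0,-0.3],[0,0,0,0,0,0,-0.3]]'
python3 - <<'E'
from h import *
snap('scene','sc3')
a=cv2.imread('pics/sc3.png')[140:300,260:480]; cv2.imwrite('pics/m3.png',cv2.resize(a,None,fx=3.5,fy=3.5,interpolation=cv2.INTER_CUBIC))
for d in trace('scene','brick_c'):
    p=d['pixels'];ys,xs=np.nonzero(p);print(d['conf'],p.sum(),xs.mean(),ys.mean())
print([(np.round(d['at']).tolist(),round(d['conf'],2)) for d in spot_point('scene','brick_c_mid')])
E
```

```text
time_s: 13.82
tool_pos: [586.5, -97.5, 78.5]
eef_rot: [-3.141, -0.001, -0.4]
wrist_force: [0.3, -1.0, -1.3]
grip_width: 54.7
finger_force: 18.0
0.65 239 361.8661087866109 203.7866108786611
0.47 205 374.8341463414634 219.34146341463415
0.4 2795 398.22754919499107 245.25688729874776
[([583.0, -100.0, 77.0], 0.48)]
```

View pics/m3.png

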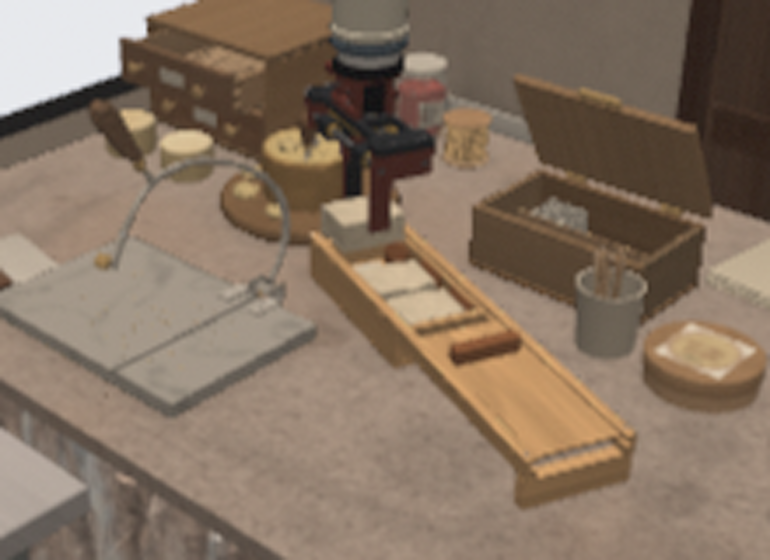

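The view shows the brick held level over the end compartment, around crop (362,222), with nothing in the way. I'll lower it.

```bash
python3 -m crank '[[0,-0.05,-0.5,0,0,0,-0.3],[0,0,-0.4,0,0,0,-0.3],[0,0,-0.2,0,0,0,-0.3],[0,0,0,0,0,0,-0.3],[0,0,0,0,0,0,-0.3]]'|sed -n '2p;4p'
for i in 1 2 ; do python3 -m crank '[[0,0,-0.08,0,0,0,-0.3],[0,0,-0.07,0,0,0,-0.3],[0,0,0,0,0,0,-0.3]]'| sed -n '2p;4p'; done
```

```text
tool_pos: [587.4, -99.3, 55.2]
wrist_force: [4.7, -2.2, -1.7]
tool_pos: [587.6, -99.3, 52.9]
wrist_force: [4.5, -1.6, 1.3]
tool_pos: [587.9, -99.4, 50.5]
wrist_force: [5.2, -2.2, 3.6]
```

```bash
python3 -m crank '[[0.08,-0.035,0,0,0,0,-0.3],[0,0,0,0,0,0,-0.3]]'| sed -n '2p;4p'
for i in 1 2 ; do python3 -m crank '[[0,0,-0.08,0,0,0,-0.3],[0,0,-0.07,0,0,0,-0.3],[0,0,0,0,0,0,-0.3]]'| sed -n '2p;4p;6p'; done
```

```text
tool_pos: [588.2, -99.5, 49.5]
wrist_force: [3.0, -1.5, 1.1]
tool_pos: [588.5, -99.6, 47.1]
wrist_force: [4.2, -1.5, 3.9]
finger_force: 18.0
tool_pos: [589.0, -99.8, 44.7]
wrist_force: [4.3, -2.1, 4.4]
finger_force: 18.0
```

```bash
python3 -m crank '[[0,0,0,0,0,0,0],[0,0,0,0,0,0,0.3],[0,0,0,0,0,0,0.6],[0,0,0,0,0,0,0.6],[0,0,0.3,0,0,0,0.6],[0,0,0.6,0,0,0,0.6],[0,0,0.6,0,0,0,0.6],[-0.1,0.05,0,0,0,0,-0.55],[0,0,0,0,0,0,-0.55],[0,0,0,0,0,0,-0.55],[0,0,0,0,0,0,-0.55],[0,0,0,0,0,0,-0.55]]'
python3 - <<'E'
from h import *
snap('scene','sc4')
a=cv2.imread('pics/sc4.png')[170:270,320:440]; cv2.imwrite('pics/m4.png',cv2.resize(a,None,fx=6,fy=6,interpolation=cv2.INTER_CUBIC))
E
```

```text
time_s: 16.55
tool_pos: [585.5, -98.3, 73.0]
eef_rot: [3.141, 0.001, -0.4]
wrist_force: [0.4, -1.0, -0.0]
grip_width: 40.9
finger_force: 0.0
```

View pics/m4.png

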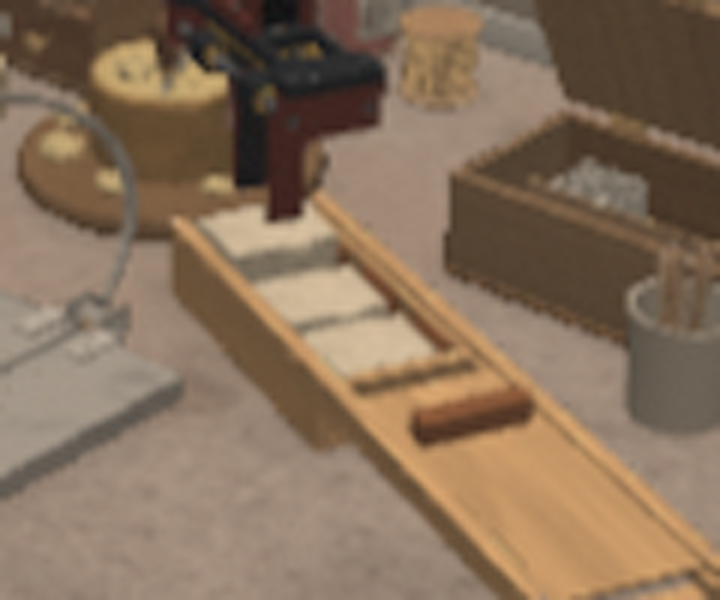

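Brick c is standing in its compartment at crop (270,240), level and too high; the other two are low. I'll press it at its centre, around (586,-98.5).

```bash
python3 -m crank '[[0.02,0,-0.3,0,0,0,-0.55],[0,0,-0.15,0,0,0,-0.55],[0,0,-0.1,0,0,0,-0.55],[0,0,0,0,0,0,-0.55]]'
for i in 1 2 3 4; do python3 -m crank '[[0,0,-0.06,0,0,0,-0.55],[0,0,-0.06,0,0,0,-0.55],[0,0,-0.06,0,0,0,-0.55],[0,0,0,0,0,0,-0.55]]'| sed -n '2p;4p'; done
```

```text
time_s: 16.93
tool_pos: [585.7, -98.2, 61.4]
eef_rot: [3.141, 0.002, -0.4]
wrist_force: [-1.0, 0.7, -0.1]
grip_width: 19.8
finger_force: 0.0
tool_pos: [586.2, -98.3, 58.8]
wrist_force: [0.6, -1.0, 0.9]
tool_pos: [586.1, -98.2, 55.4]
wrist_force: [-0.7, 1.2, 1.0]
tool_pos: [586.0, -98.3, 51.5]
wrist_force: [-2.2, 0.5, 1.6]
tool_pos: [587.0, -98.6, 49.2]
wrist_force: [-2.2, 0.8, 4.3]
```

```bash
for i in 1 2 3; do python3 -m crank '[[0,0,-0.05,0,0,0,-0.55],[0,0,-0.05,0,0,0,-0.55],[0,0,-0.05,0,0,0,-0.55],[0,0,0,0,0,0,-0.55]]'| sed -n '2p;4p'; done
```

```text
tool_pos: [586.9, -98.6, 45.5]
wrist_force: [1.7, -1.1, 2.7]
tool_pos: [586.4, -98.4, 42.1]
wrist_force: [1.5, -0.6, 3.1]
tool_pos: [587.3, -98.7, 40.4]
wrist_force: [4.7, -0.8, 6.8]
```

```bash
for i in 1 2; do python3 -m crank '[[0,0,-0.05,0,0,0,-0.55],[0,0,0,0,0,0,-0.55]]'| sed -n '2p;4p'; done
python3 -m crank '[[0,0,0.7,0,0,0,-0.55],[0,0,1,0,0,0,-0.55],[-0.4,-1,0.8,0,0,0,-1],[-0.4,-1,0.3,0,0,0,-1],[-0.4,-1,0,0,0,0,-1],[-0.4,-1,0,0,0,0,-1],[-0.4,-1,0,0,0,0,-1],[-0.4,-1,0,0,0,0,-1],[-0.4,-1,0,0,0,0,-1],[-0.4,-1,0,0,0,0,-1],[-0.4,-1,0,0,0,0,-1],[-0.4,-1,0,0,0,0,-1]]'
python3 -m crank '[[-0.6,-1,0,0,0,0,-1],[-0.6,-1,0,0,0,0,-1],[-0.4,-1,0,0,0,0,-1],[0,0,0,0,0,0,-1]]'
python3 - <<'E'
from h import *
snap('top','top5')
a=cv2.imread('pics/top5.png')[130:260,290:450]; cv2.imwrite('pics/m5.png',cv2.resize(a,None,fx=4,fy=4,interpolation=cv2.INTER_CUBIC))
snap('scene','sc5')
E
```

```text
tool_pos: [587.3, -98.8, 40.3]
wrist_force: [0.9, -1.0, 10.6]
tool_pos: [587.4, -98.8, 40.3]
wrist_force: [0.2, -0.9, 13.8]
time_s: 20.6
tool_pos: [504.7, -298.4, 92.0]
eef_rot: [-3.141, 0.004, -0.4]
wrist_force: [0.7, 0.6, -0.7]
grip_width: 0.7
finger_force: 0.0
time_s: 20.93
tool_pos: [471.6, -360.5, 91.9]
eef_rot: [3.141, 0.004, -0.403]
wrist_force: [0.4, 0.2, -0.1]
grip_width: 0.3
finger_force: 0.0
```

View pics/m5.png

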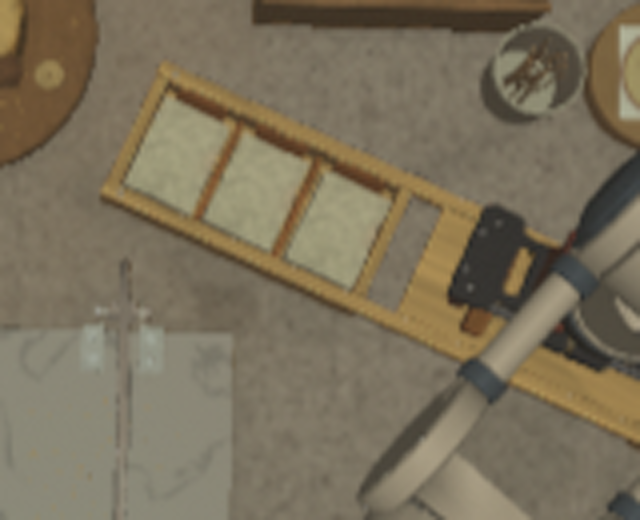

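All three bricks sit level with the dividers showing between them, around crop (175,150), (255,190) and (340,225). Now I'll lower behind the bar and push the lid.

```bash
python3 -m crank '[[0.33,-0.13,-0.8,0,0,0,-1],[0,0,-0.7,0,0,0,-1],[0,0,-0.3,0,0,0,-1],[0,0,0,0,0,0,-1],[0,0,0,0,0,0,-1]]'
python3 -m crank '[[0.12,0.28,0,0,0,0,-1],[0.12,0.28,0,0,0,0,-1],[0.12,0.28,0,0,0,0,-1],[0.12,0.28,0,0,0,0,-1],[0.12,0.28,0,0,0,0,-1]]'
```

```text
time_s: 21.45
tool_pos: [480.6, -359.8, 56.3]
eef_rot: [-3.141, 0.002, -0.399]
wrist_force: [-0.5, 0.1, 1.3]
grip_width: 0.5
finger_force: 0.0
time_s: 21.87
tool_pos: [493.4, -332.8, 58.1]
eef_rot: [3.141, -0.001, -0.4]
wrist_force: [-0.8, -2.6, 1.3]
grip_width: 0.8
finger_force: 0.9
```

```bash
python3 -m crank '[[0.27,0.64,0,0,0,0,-1],[0.27,0.64,0,0,0,0,-1],[0.27,0.64,0,0,0,0,-1],[0.27,0.64,0,0,0,0,-1],[0.27,0.64,0,0,0,0,-1]]'
python3 -m crank '[[0.27,0.64,0,0,0,0,-1],[0.27,0.64,0,0,0,0,-1],[0.27,0.64,0,0,0,0,-1],[0.27,0.64,0,0,0,0,-1],[0.23,0.55,0,0,0,0,-1],[0.2,0.46,0,0,0,0,-1]]'
```

```text
time_s: 22.28
tool_pos: [520.6, -267.4, 57.4]
eef_rot: [3.142, -0.0, -0.4]
wrist_force: [0.1, -2.6, 1.4]
grip_width: 0.4
finger_force: 1.1
time_s: 22.78
tool_pos: [550.5, -196.0, 57.0]
eef_rot: [-3.141, 0.0, -0.399]
wrist_force: [0.4, -2.4, 0.1]
grip_width: 0.3
finger_force: 1.0
```

```bash
python3 -m crank '[[0.16,0.37,0,0,0,0,-1],[0.16,0.37,0,0,0,0,-1],[0.16,0.37,0,0,0,0,-1],[0.16,0.37,0,0,0,0,-1],[0.16,0.37,0,0,0,0,-1],[0.16,0.37,0,0,0,0,-1],[0,0,0,0,0,0,-1]]'
for i in 1 2; do python3 -m crank '[[0.08,0.18,0,0,0,0,-1],[0.08,0.18,0,0,0,0,-1],[0,0,0,0,0,0,-1]]'| sed -n '2p;4p'; done
```

```text
time_s: 23.37
tool_pos: [569.7, -151.4, 57.1]
eef_rot: [-3.141, 0.001, -0.399]
wrist_force: [-0.5, 0.2, 1.0]
grip_width: 0.5
finger_force: 0.0
tool_pos: [572.5, -145.3, 57.0]
wrist_force: [0.3, -0.6, 0.1]
tool_pos: [575.8, -138.1, 57.1]
wrist_force: [-0.4, 0.5, -0.2]
```

```bash
for i in 1 2 3; do python3 -m crank '[[0.04,0.09,0,0,0,0,-1],[0.04,0.09,0,0,0,0,-1],[0,0,0,0,0,0,-1]]'| sed -n '2p;4p'; done
```

```text
tool_pos: [577.3, -134.8, 57.1]
wrist_force: [-0.4, -0.5, -0.5]
tool_pos: [579.0, -131.2, 57.2]
wrist_force: [-0.7, -0.3, 0.2]
tool_pos: [579.7, -129.6, 57.2]
wrist_force: [-4.3, -6.4, 0.0]
```

```bash
python3 -m crank '[[0.04,0.09,0,0,0,0,-1],[0,0,0,0,0,0,-1]]'| sed -n '2p;4p'
python3 -m crank '[[-0.1,-0.24,0,0,0,0,-1],[-0.2,-0.46,0.2,0,0,0,-1],[0,0,0.8,0,0,0,-1],[0,0,1,0,0,0,-1],[0,0,1,0,0,0,-1],[-0.3,-0.8,1,0,0,0,-1],[-0.4,-1,0.5,0,0,0,-1],[-0.4,-1,0.5,0,0,0,-1],[-0.4,-1,0,0,0,0,-1],[-0.4,-1,0,0,0,0,-1],[-0.4,-1,0,0,0,0,-1],[-0.4,-1,0,0,0,0,-1]]'
python3 -m crank '[[-0.4,-1,0,0,0,0,-1],[-0.4,-1,0,0,0,0,-1],[-0.4,-1,0,0,0,0,-1],[-0.4,-1,0,0,0,0,-1],[-0.4,-1,0,0,0,0,-1],[0,0,0,0,0,0,-1],[0,0,0,0,0,0,-1]]'
python3 - <<'E'
from h import *
snap('top','top6')
print([(np.round(d['at'],1).tolist(),round(d['conf'],2)) for d in spot_point('top','lid_bar')])
a=cv2.imread('pics/top6.png')[130:260,290:450]; a=cv2.resize(a,None,fx=4,fy=4,interpolation=cv2.INTER_CUBIC)
th=-0.40;c,s=np.cos(th),np.sin(th);o=np.array([561,-157.5])
P=[proj('top',[o[0]+c*x-s*y,o[1]+s*x+c*y,65.5]) for x,y in [(-31,42),(39,42),(39,58),(-31,58)]]
P=((np.array(P)-[290,130]+.5)*4).round().astype(int); cv2.polylines(a,[P],True,(0,0,255),1)
cv2.imwrite('pics/m6.png',a)
E
```

```text
tool_pos: [579.7, -129.5, 57.2]
wrist_force: [-7.4, -11.7, 1.4]
time_s: 25.78
tool_pos: [521.1, -277.1, 158.1]
eef_rot: [-3.141, -0.002, -0.4]
wrist_force: [-0.1, 0.1, 0.1]
grip_width: 0.7
finger_force: 0.0
time_s: 26.37
tool_pos: [481.0, -376.8, 157.5]
eef_rot: [-3.141, -0.001, -0.402]
wrist_force: [0.4, 0.0, -0.5]
grip_width: 0.6
finger_force: 0.0
[([584.1, -113.6, 57.9], 0.73)]
```

View pics/m6.png

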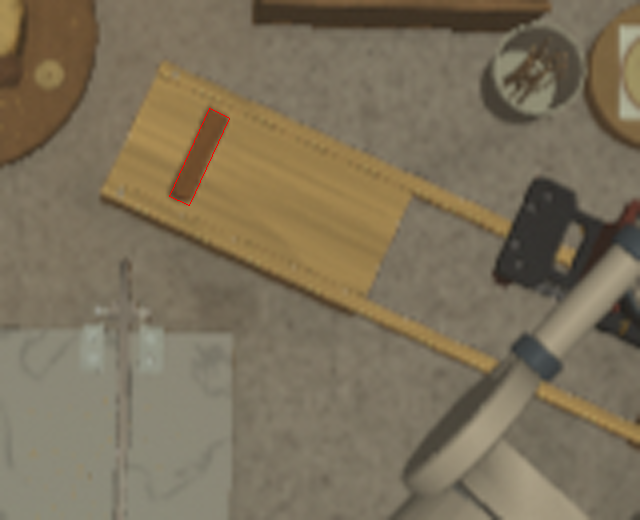

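The lid covers the crate, and the bar at crop (200,155) lies exactly on the predicted shut outline. I'm handing the job in.

```bash
python3 -c "
from plant import ticket
print(ticket.job_done())"
```

```text
the job is handed in; nothing more can be done
None
```

The loose brick is in the empty compartment, all three bricks are pressed to the floor (15 N at most), the lid is fully shut and I handed the job in at about 26 s; I pressed the two crate bricks before placing the third, so the fingers would clear them.

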